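# Close and lock the lid of a pressure filter holder

## Task

The lid of the pressure filter holder was only set down on the neck and is riding on top of its thread. Turn it backward (counter-clockwise seen from above) until it drops into the start of the thread, then turn it forward (clockwise) until it is fully home against its stop, and lock it by pushing the red-headed lock pin on its arm fully down into the keeper hole. Leave the things around it where they are.

Things in the scene. Friction and masses are not known exactly. Their poses are not given: they have to be found in the camera images.
- holder: Metal filter holder, bolted down: dark base 148 mm across, 16 mm high with screws; body 88 mm across to z = 62 mm; neck 64 mm across to z = 90 mm with a three-start interrupted thread, under the lid. Origin: underside centre on the thread axis, at surface level; z up. Keeper bracket (top z = 60 mm) along its -x to 83 mm from the axis; brass outlet along +y to 84 mm, at most 47 mm high.
- lid: Loose round metal lid, about 0.55 kg. Origin: on its axis at the skirt's lower edge; z up. Skirt 90 mm across, 34 mm high, nipple in the middle to 48 mm. Handle arm (yellow grip) along its +x to 86 mm from the axis, lock arm (red-headed pin) along -x to 79 mm; both 12 to 14 mm wide, 4 to 22 mm above the origin. About 1 to 4 N sideways on an arm end turns it.
- handle_end (a point): Point in the handle arm's yellow grip, 70 mm from the lid's axis, at half the arm's height (13 mm above the lid's origin): a place to push sideways.
- keeper_hole (a point): Centre of the mouth of the keeper's hole, 13 mm wide, 14 mm deep, right through, 68 mm from the axis along the holder's -x, 60 mm above its origin.
- pin_top (a point): Centre of the top of the lock pin's red head (21 mm across). The head is 51 mm above the lid's origin when the pin is up; the pin is 8 mm thick with a tapered tip and is captive in the lock arm, 68 mm from the lid's axis along its -x.
- lock_pin (a joint): Travel of the lock pin in m: 0 up (starts at 0 to 0.002), 0.0165 fully down, head on the arm. About 3 N of friction keeps it where it is left. With the lid home, the tip meets the keeper's top at 0.006 unless it is over the hole.
- petri_stack: Three stacked clear petri dishes, 63 mm across, 38 mm high, origin centre of the underside. Bystander.
- forceps: Steel forceps lying flat, 120 mm long along their y, 14 mm wide, 8 mm high, origin centre of the underside. Bystander.
- beaker: Small glass beaker, 54 mm across, 64 mm high, origin centre of the underside. Bystander.
- neck_top (a point): Centre of the holder's neck, 90 mm above its origin, inside the lid. How the thread works, by the lid's yaw from the holder's (counter-clockwise positive) and height of the lid's origin over the holder's: at first on top of the thread at 76.5 mm, yaw 0.2 to 0.75; beyond yaw 1.02 it drops by its weight to 68.5 mm; a back stop is near yaw 1.6.
- lid_mid (a point): Point on the lid's axis, 13 mm above its origin. From the dropped position, turning forward draws the lid down to 64 mm at yaw 0, its end stop: fully home, lock arm over the keeper, handle arm along the holder's +x. While the lid still rides on top (76.5 mm) the same stop bars it at yaw 0, without drawing it down.

How it is judged:
By the outcome, as a careful person would: the job done as asked, in the order asked, and still so for the second after the job is handed in, with the robot touching nothing.
It also fails if it takes over 54 s, if anything falls off the work surface, if the arm or the gripper's body presses on something with over 40 N, if the wrist force passes 120 N, or if a joint passes its speed limit or range.

## Robot

A 6-joint arm with a two-finger parallel gripper is mounted at the origin on a cart in front of the work surface, level with it; the furniture and walls round the work are solid. World frame = base frame: x ahead of the robot, y to its left, z up, the work surface at z = 0. Lengths are in mm, angles in rad, forces in N, time in s.
With the tool pointing down it reaches from about 275 to 1000 mm from the base axis. Payload 8.4 kg.
Tool frame: the origin (TCP) lies between the finger pads; the fingertips stand 22 mm ahead of it and the grasp point (between the pads) lies 3 mm ahead of it (r.nose_length is the z of the fingertips in the tool frame, in mm); z points along the fingers, y is the line along which they close (so a half turn about z gives the same grasp; the last joint's range is limited). The gripper opens to 85 mm and grips with 20 to 120 N. Pads are 22 mm wide; open, the fingers measure 114 mm over their backs; the gripper's body (76 mm by 85 mm) begins 54 mm behind the grasp point. The pads swing forward as they close: fully open they stand 13 mm farther back than shut.
Start: joints at [1.28, 0.353, 1.633, -0, 1.155, -0.002], TCP at [178, 599.119, 253.281] pointing down, gripper open.
Joint ranges: [-2.63, 2.63], [-0.92, 2.1], [0.06, 2.66], [-1.3, 4.44], [0, 2.69], [-3.02, 3.02]. Speed limits (rad/s): [2.22, 2.22, 2.79, 3.14, 3.14, 3.14].

## Interface

Orientations are given as [roll, pitch, yaw] about the fixed x, y, z axes, in that order (R = Rz(yaw) Ry(pitch) Rx(roll)).
In Python, from rig import r gives the robot as it stands.
- The arm moves only by the shell command python3 steer.py 'ROWS' [FORCE]. ROWS is 1 to 5 rows, parted by a bar, with the numbers parted by commas; each row has 7 numbers: a rotation vector rx, ry, rz in shares of 45 degrees (1.0 is 45 degrees), then dx, dy, dz in shares of 750 mm (1.0 is 750 mm), then the opening from 0.0 (shut) to 1.0 (fully open); each row shifts and turns the commanded pose from where the row before left it, along the tool's axes as they then stand; what a row does not reach is not made up. A row lasts 1/12 s, in which the tool goes at most 41.7 mm and 0.125 rad, less where a joint would pass 70% of its speed; a pose out of reach is approached as far as the arm can. The fingers move at their own pace and stop on an object; FORCE is the grip in N (left out, the last holds). Time passes only in rows, so rows that do not move let the fingers close. It prints the time, the measured TCP pose, the force, the opening and the grip force at its end. A shift or turn number past 1, either way, is cut back to 1. Input that does not fit is refused with a message, and nothing moves.
- r.sense(): the state, without advancing time (a new reading comes with each control period).
- r.grab_frame(name): name is "scene" or "top" or "wrist"; returns the picture (480x640x3 uint8, red, green, blue); there is no depth.
- r.camera_params(name): a dict with "fx", "fy", "cx", "cy" (pixels), "rvec" (rotation vector, rad) and "tvec" (3), from world to camera coordinates, as OpenCV has them. Camera axes: x right, y down, z forward; pixel columns grow to the right and rows downward; lengths in mm; the calibration is good to about 2 mm. A picture is of the moment at which its call begins: read the wrist's pose just before it. camera_params takes no time and is no camera call; for the wrist camera it gives the pose at the moment of the call.
- r.sign_off(): hands the job in; it is judged then, once.
The state is a dict: "clock": time; "qpos": joint angles; "qvel": joint speeds; "joint_efforts": joint torques, N m; "eef_pos": TCP position; "tcp_rot": TCP orientation; "contact_force": force on the tool from outside, world axes, zero at the start; "wrist_torque": the same for the moment, N m; "opening": opening from 0.0 (shut) to 1.0 (fully open); "grasp_force": force on a finger pad.
Only numpy, scipy, OpenCV 4.12 (cv2) and the standard library are available. Lean on these libraries where they do the work, as an engineer would, in place of code of your own. Each camera call takes 0.05 s, during which the arm holds its last target. There are 200 camera calls.

## Working session

There is one attempt and no reset: what is moved stays moved. The work goes in short steps, Python scripts to look and compute and a shell command to move; the robot and the scene stay as the last step left them, time stands still between calls to the robot, and variables do not carry over. Pictures are saved under pics/ and viewed, at most 10 in all, crops included, and the job is handed in when it is done.

```bash
ls; mkdir -p pics; python3 - <<'E'
from rig import r
import cv2
print(r.sense(), r.nose_length)
for n in ("scene","top"):
    im=r.grab_frame(n); cv2.imwrite(f"pics/{n}0.png",im[:,:,::-1]); print(n,r.camera_params(n))
E
```

```text
pics
rig.py
steer.py
{'clock': 0.0, 'qpos': array([ 1.27958127e+00,  3.53647390e-01,  1.63410852e+00, -1.85048135e-05,
        1.15517048e+00, -2.37073810e-03]), 'qvel': array([ 0.00071543,  0.0006672 , -0.00036464,  0.0014738 , -0.00104746,
       -0.00052547]), 'joint_efforts': array([ 1.22195805e-03, -6.05260348e+01, -3.42077565e+01, -5.79696393e-05,
        9.27429297e-03,  7.52773758e-05]), 'eef_pos': array([177.89455634, 598.70855087, 252.57307859]), 'tcp_rot': array([-3.14025888e+00,  1.37574157e-05,  2.85275583e+00]), 'contact_force': array([-0.38430218, -0.61925956, -1.81125129]), 'wrist_torque': array([ 0.02047017,  0.00467594, -0.02794848]), 'grasp_force': 0.0, 'opening': 0.9986113332462533} 22.0
scene {'fx': 520.8116800705722, 'fy': 520.8116800705722, 'cx': 311.66668610579706, 'cy': 233.0220614058413, 'rvec': array([ 2.26061784, -0.71293032,  0.31591892]), 'tvec': array([-452.41712946,  287.92138357,  693.47533091])}
top {'fx': 502.11016267711085, 'fy': 502.11016267711085, 'cx': 322.4745920825742, 'cy': 244.8038752014228, 'rvec': array([ 2.11439571, -2.16940211,  0.16199052]), 'tvec': array([  4.97756905, 568.20203171, 868.65077737])}
```

View pics/scene0.png

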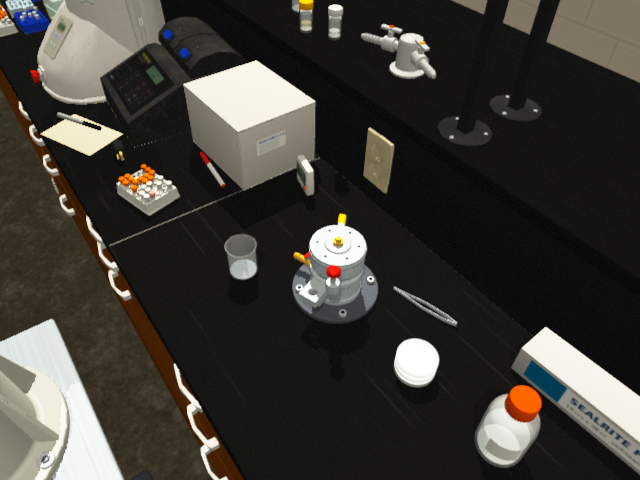

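View pics/top0.png

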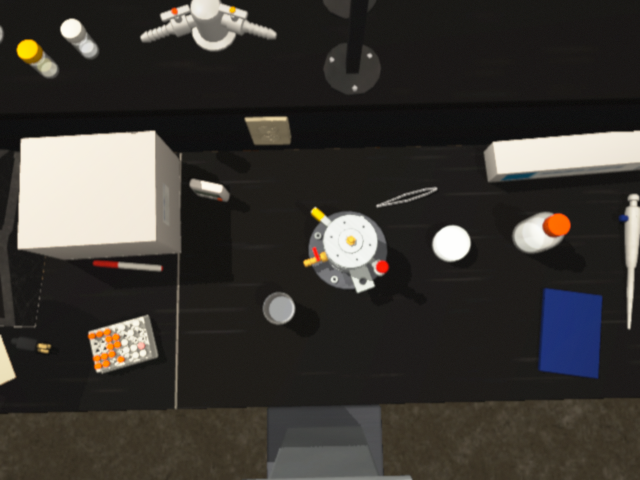

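The top view shows the lid nipple near (350,240), the red pin head at (381,267), the yellow grip at (319,214), the keeper at (363,282) and the outlet at (314,262). The beaker is at (279,308), the petri stack at (451,243) and the forceps at (406,197).

```bash
cat > h.py <<'E'
import numpy as np, cv2
from rig import r
def cam(n):
    p=r.camera_params(n); R=cv2.Rodrigues(np.array(p["rvec"]))[0]
    K=np.array([[p["fx"],0,p["cx"]],[0,p["fy"],p["cy"]],[0,0,1]]); return K,R,np.array(p["tvec"])
def plane(n,uv,z):
    K,R,t=cam(n); C=-R.T@t; d=R.T@np.linalg.solve(K,[*uv,1]); return C+d*(z-C[2])/d[2]
def proj(n,P):
    K,R,t=cam(n); q=K@(R@np.array(P,float)+t); return q[:2]/q[2]
def blobs(im,lo,hi,box,amin=8):
    h=cv2.cvtColor(im,cv2.COLOR_RGB2HSV); m=cv2.inRange(h,np.array(lo),np.array(hi))
    k=np.zeros_like(m); x0,y0,x1,y1=box; k[y0:y1,x0:x1]=m[y0:y1,x0:x1]
    n,_,s,c=cv2.connectedComponentsWithStats(k); return [(tuple(c[i].round(1)),int(s[i,4]),s[i,:4].tolist()) for i in range(1,n) if s[i,4]>=amin]
E
python3 - <<'E'
from h import *
for n,box in (("top",(290,190,400,300)),("scene",(280,200,390,330))):
    im=cv2.imread(f"pics/{n}0.png")[:,:,::-1].copy()
    print(n,"yel",blobs(im,(18,120,90),(35,255,255),box)); print("red",blobs(im,(0,180,90),(6,255,255),box)); print("brass",blobs(im,(10,120,60),(20,255,255),box))
im=cv2.imread("pics/top0.png"); c=im[190:310,280:420]; cv2.imwrite("pics/topc.png",cv2.resize(c,None,fx=5,fy=5,interpolation=2))
for uv,z in (((350,240),124.5),((381,267),127.5),((319,214),98.5),((363,282),60),((279,308),64),((451,243),38),((406,197),8)): print(uv,plane("top",uv,z).round(1))
E
```

```text
top yel [((np.float64(317.1), np.float64(213.6)), 122, [311, 208, 14, 14]), ((np.float64(350.5), np.float64(240.3)), 56, [347, 236, 8, 9]), ((np.float64(323.1), np.float64(256.6)), 60, [320, 252, 8, 10]), ((np.float64(308.9), np.float64(261.5)), 87, [303, 257, 13, 10])]
red [((np.float64(315.9), np.float64(253.8)), 43, [313, 248, 7, 13]), ((np.float64(382.6), np.float64(266.4)), 121, [377, 261, 12, 12])]
brass [((np.float64(353.1), np.float64(241.9)), 8, [352, 240, 3, 5]), ((np.float64(322.8), np.float64(257.3)), 44, [319, 252, 9, 10]), ((np.float64(309.0), np.float64(262.0)), 61, [303, 257, 15, 11])]
scene yel [((np.float64(342.1), np.float64(217.8)), 76, [338, 213, 9, 12]), ((np.float64(337.9), np.float64(241.3)), 65, [334, 237, 9, 9]), ((np.float64(301.1), np.float64(258.3)), 114, [293, 252, 17, 16])]
red [((np.float64(306.7), np.float64(254.5)), 21, [305, 251, 4, 7]), ((np.float64(333.2), np.float64(271.3)), 141, [327, 266, 14, 12])]
brass [((np.float64(337.9), np.float64(242.6)), 24, [334, 240, 8, 6]), ((np.float64(301.4), np.float64(260.0)), 73, [293, 252, 17, 16]), ((np.float64(300.0), np.float64(253.4)), 8, [297, 252, 7, 4])]
(350, 240) [562.6 -55.3 124.5]
(381, 267) [ 516.1 -104.2  127.5]
(319, 214) [613.4  -4.9  98.5]
(363, 282) [497.4 -79.3  60. ]
(279, 308) [455.6  68.9  64. ]
(451, 243) [ 566.2 -244.3   38. ]
(406, 197) [ 661.9 -171.8    8. ]
```

View pics/topc.png

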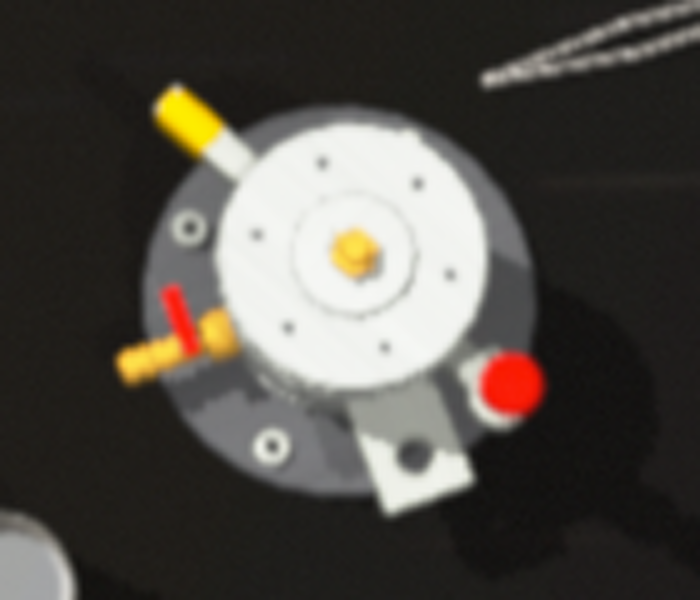

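The crop confirms the layout: keeper hole at about (363,281), grip outward end at (315,210). The lid is about 0.45 rad ahead of the holder. I'll triangulate from both views and start turning the wrist toward the handle's direction.

Units first: shifts go in shares of 750 mm and turns go in shares of 45 degrees. So 0.12 rad is 0.1528.

```bash
cat >> h.py <<'E'
def tri(a,b):
    P=[]
    for n in("top","scene"):
        K,R,t=cam(n); P.append(K@np.c_[R,t])
    X=cv2.triangulatePoints(P[0],P[1],np.array(a,float),np.array(b,float))[:,0]; return X[:3]/X[3]
def ang(v): return np.arctan2(v[1],v[0])
E
python3 - <<'E'
from h import *
print("nip",tri((350.7,240.3),(338,241.3)),"pin",tri((382.6,266.4),(333.5,271.5)))
n=plane("top",(350.7,240.3),122);p=plane("top",(382.6,266.6),127.5);k=plane("top",(363,281),60);g=plane("top",(317.1,213.6),98.5)
ns=plane("scene",(338,240.5),122);ps=plane("scene",(333.5,271.5),126)
print(n,ns,p,ps,k,g); print(ang(n-p),np.hypot(*(n-p)[:2]),ang(g-n),np.hypot(*(g-n)[:2]),ang(n-k),np.hypot(*(n-k)[:2]))
E
T=' 0 0 0.12 0 0 0 1'
python3 steer.py '0,0,0.1528,0,0,0,0.4 | 0,0,0.1528,0,0,0,0.4 | 0,0,0.1528,0,0,0,0.4 | 0,0,0.1528,0,0,0,0.4 | 0,0,0.1528,0,0,0,0.4'
python3 steer.py '0,0,0.1528,0,0,0,0.4 | 0,0,0.1528,0,0,0,0.4 | 0,0,0.1528,0,0,0,0.4 | 0,0,0.1528,0,0,0,0.4 | 0,0,0.1528,0,0,0,0.4'
python3 steer.py '0,0,0.1528,0,0,0,0.4 | 0,0,0.1528,0,0,0,0.4 | 0,0,0.1528,0,0,0,0.4 | 0,0,0.1528,0,0,0,0.4 | 0,0,0.1528,0,0,0,0.4'
python3 steer.py '0,0,0.1528,0,0,0,0.4 | 0,0,0.1528,0,0,0,0.4'
```

```text
nip [563.06024932 -56.74463406 117.45056145] pin [ 516.76808205 -106.99357324  123.32320846]
[562.43409651 -56.54034687 122.        ] [561.11045156 -58.75296482 122.        ] [ 516.6661458  -106.86669078  127.5       ] [ 514.58689973 -108.5271789   126.        ] [499.2115622  -79.35092438  60.        ] [614.23571945  -1.68959137  98.5       ]
0.8327992986268908 68.02533501320727 0.8139798253180237 75.44543404617731 0.34626203567992064 67.21169013490749
clock: 0.52
eef_pos: [177.9, 598.8, 252.8]
tcp_rot: [-3.141, 0.0, 2.247]
contact_force: [0.3, 0.4, 1.1]
opening: 0.398
grasp_force: 0.0
clock: 0.93
eef_pos: [177.9, 598.8, 252.8]
tcp_rot: [-3.141, 0.001, 1.647]
contact_force: [0.7, -0.5, 0.2]
opening: 0.399
grasp_force: 0.0
clock: 1.35
eef_pos: [177.9, 598.9, 252.8]
tcp_rot: [3.141, 0.001, 1.047]
contact_force: [-0.2, 0.7, -0.2]
opening: 0.402
grasp_force: 0.0
clock: 1.52
eef_pos: [177.9, 598.9, 252.9]
tcp_rot: [3.141, 0.001, 0.807]
contact_force: [0.4, 0.9, -0.2]
opening: 0.4
grasp_force: 0.0
```

Scaled: 38 mm is 0.0507, -7 mm is -0.0093.

```bash
python3 steer.py '0,0,0,-0.0093,0.0507,0,0.4 | 0,0,0,-0.0093,0.0507,0,0.4 | 0,0,0,-0.0093,0.0507,0,0.4 | 0,0,0,-0.0093,0.0507,0,0.4 | 0,0,0,-0.0093,0.0507,0,0.4'
python3 steer.py '0,0,0,-0.0093,0.0507,0,0.4 | 0,0,0,-0.0093,0.0507,0,0.4 | 0,0,0,-0.0093,0.0507,0,0.4 | 0,0,0,-0.0093,0.0507,0,0.4 | 0,0,0,-0.0093,0.0507,0,0.4'
python3 steer.py '0,0,0,-0.0093,0.0507,0,0.4 | 0,0,0,-0.0093,0.0507,0,0.4 | 0,0,0,-0.0093,0.0507,0,0.4 | 0,0,0,-0.0093,0.0507,0,0.4 | 0,0,0,-0.0093,0.0507,0,0.4'
python3 steer.py '0,0,0,-0.0093,0.0507,0,0.4 | 0,0,0,-0.0093,0.0507,0,0.4 | 0,0,0,-0.0093,0.0507,0,0.4 | 0,0,0,0,0,0,0.4'
cat >> h.py <<'E'
def go(P):
    s=r.sense(); R=cv2.Rodrigues(np.zeros(3))[0]
    from scipy.spatial.transform import Rotation as Ro
    R=Ro.from_euler('xyz',s['tcp_rot']).as_matrix(); print('tool d',(R.T@(np.array(P)-s['eef_pos'])).round(1),'yaw',s['tcp_rot'][2].round(3),'z',s['eef_pos'][2].round(1))
E
python3 - <<'E'
from h import *
go((609.8,-5.6,93)); 
im=r.grab_frame("wrist"); cv2.imwrite("pics/w1.png",im[:,:,::-1]); print(proj("wrist",(609.8,-5.6,98)),proj("wrist",(562.3,-57,124)))
E
```

```text
clock: 1.93
eef_pos: [292.4, 441.4, 253.0]
tcp_rot: [3.141, 0.001, 0.813]
contact_force: [0.7, -0.3, 0.0]
opening: 0.402
grasp_force: 0.0
clock: 2.35
eef_pos: [406.4, 285.3, 253.2]
tcp_rot: [-3.142, 0.0, 0.813]
contact_force: [0.2, 0.3, 0.7]
opening: 0.4
grasp_force: 0.0
clock: 2.77
eef_pos: [520.4, 129.1, 253.2]
tcp_rot: [-3.141, 0.0, 0.813]
contact_force: [0.8, 0.6, -0.7]
opening: 0.401
grasp_force: 0.0
clock: 3.1
eef_pos: [591.4, 32.4, 253.1]
tcp_rot: [3.139, -0.0, 0.81]
contact_force: [-0.6, -0.5, -0.6]
opening: 0.4
grasp_force: 0.0
tool d [-14.8  39.1 160.2] yaw 0.81 z 253.1
[369.7036642  241.18768775] [371.92235091 335.25999624]
```

View pics/w1.png

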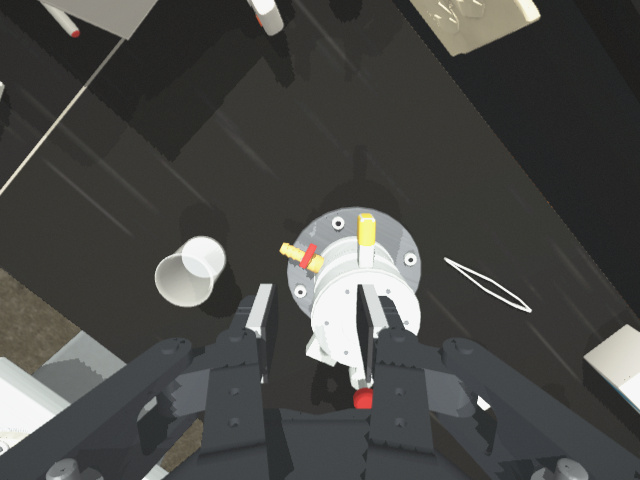

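The wrist view shows the handle at (366,235) lying along the tool's x axis, within about 3 px of my estimate. Next I lower the fingers astride it.

Scaled: 37 mm is 0.0493, 35 mm is 0.0467.

```bash
python3 steer.py '0,0,0,-0.02,0.0493,0,0.4 | 0,0,0,0,0,0.0467,0.4 | 0,0,0,0,0,0.0467,0.4 | 0,0,0,0,0,0.0467,0.4 | 0,0,0,0,0,0.0267,0.4'
python3 steer.py '0,0,0,0,0,0.0267,0.4 | 0,0,0,0,0,0.0213,0.4 | 0,0,0,0,0,0,0.4'
python3 - <<'E'
from h import *
go((609.8,-5.6,92))
im=r.grab_frame("wrist"); cv2.imwrite("pics/w2.png",im[:,:,::-1])
E
```

```text
clock: 3.57
eef_pos: [602.0, 1.8, 124.6]
tcp_rot: [-3.138, 0.003, 0.813]
contact_force: [-1.2, 0.3, 0.4]
opening: 0.4
grasp_force: 0.0
clock: 3.82
eef_pos: [602.1, 2.0, 89.1]
tcp_rot: [-3.138, 0.004, 0.814]
contact_force: [-0.9, 0.2, -0.2]
opening: 0.401
grasp_force: 0.0
tool d [-0.2 10.8 -2.9] yaw 0.814 z 89.1
```

View pics/w2.png

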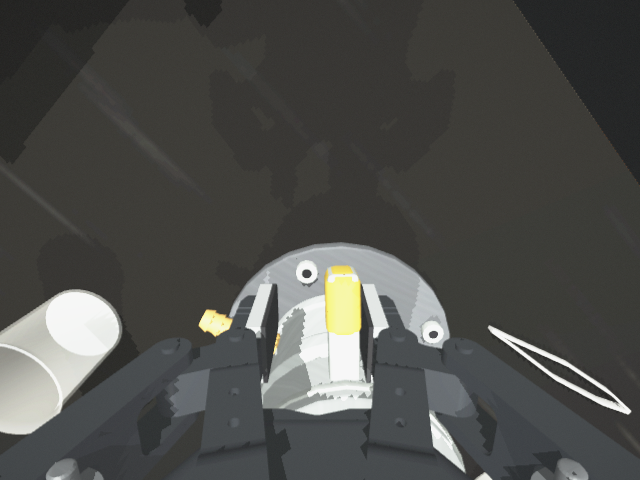

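The fingers straddle the handle, with the yellow grip at (343,300) nearest the right, clockwise-side finger. Now I'll turn it backward.

Scaled: -5 mm is -0.0067, -0.07 rad is -0.0891.

```bash
python3 steer.py '0,0,-0.0891,0,-0.0067,0,0.4 | 0,0,-0.0891,0,-0.0067,0,0.4 | 0,0,-0.0891,0,-0.0067,0,0.4 | 0,0,-0.0891,0,-0.0067,0,0.4 | 0,0,-0.0891,0,-0.0067,0,0.4'
python3 steer.py '0,0,-0.0891,0,-0.0067,0,0.4 | 0,0,-0.0891,0,-0.0067,0,0.4 | 0,0,-0.0891,0,-0.0067,0,0.4 | 0,0,-0.0891,0,-0.0067,0,0.4 | 0,0,0,0,0,0,0.4'
cat >> h.py <<'E'
def look(tag,zn):
    for n,box in (("top",(250,170,430,320)),):
        im=r.grab_frame(n); cv2.imwrite(f"pics/{tag}.png",im[:,:,::-1])
        print("yel",blobs(im,(18,120,90),(35,255,255),box)); print("red",blobs(im,(0,180,90),(6,255,255),box))
        c=im[170:320,250:430]; cv2.imwrite(f"pics/{tag}c.png",cv2.resize(c,None,fx=3,fy=3,interpolation=2)[:,:,::-1])
E
python3 - <<'E'
from h import *
s=r.sense(); d=s['eef_pos']-np.array([562.3,-57,0]); print(np.hypot(d[0],d[1]),ang(d)); look("t3",0)
E
```

```text
clock: 4.28
eef_pos: [585.6, 15.8, 94.3]
tcp_rot: [3.138, -0.001, 1.167]
contact_force: [2.3, -2.9, 2.4]
opening: 0.398
grasp_force: 1.4
clock: 4.7
eef_pos: [565.2, 22.0, 93.8]
tcp_rot: [3.14, -0.0, 1.446]
contact_force: [-0.8, 0.1, -0.1]
opening: 0.399
grasp_force: 0.0
79.07495406030118 1.5336611620627096
yel [((np.float64(322.8), np.float64(255.2)), 28, [320, 253, 7, 5])]
red [((np.float64(390.8), np.float64(245.3)), 130, [385, 239, 13, 13]), ((np.float64(316.0), np.float64(254.2)), 24, [314, 251, 5, 7])]
```

Scaled: -5 mm is -0.0067, -2 mm is -0.0027, -0.07 rad is -0.0891.

```bash
python3 - <<'E'
from h import *
for z in (127.5,119.5):
    p=plane("top",(391,245.3),z); a=np.array([562.3,-57,z]); print(z,p,ang(a-p)-0.348,np.hypot(*(a-p)[:2]))
go((562.3-1,-57+74,92))
E
python3 steer.py '0,0,-0.0891,-0.0027,-0.0067,0,0.4 | 0,0,-0.0891,-0.0027,-0.0067,0,0.4 | 0,0,-0.0891,-0.0027,-0.0067,0,0.4 | 0,0,0,0,0,0,0.4 | 0,0,0,0,0,0,0.4'
python3 - <<'E'
from h import *
look("t4",0)
E
```

```text
127.5 [ 551.50242761 -122.21275276  127.5       ] 1.058710434227017 66.1006103723781
119.5 [ 552.68972709 -123.3248408   119.5       ] 1.0789007493563547 67.01747423525646
tool d [-5.4 -3.5  1.6] yaw 1.442 z 93.6
clock: 5.17
eef_pos: [550.7, 16.5, 93.0]
tcp_rot: [3.14, -0.0, 1.649]
contact_force: [1.7, -0.2, 0.7]
opening: 0.397
grasp_force: 0.6
yel [((np.float64(324.6), np.float64(258.9)), 24, [322, 256, 6, 6])]
red [((np.float64(391.9), np.float64(236.2)), 135, [386, 230, 13, 13])]
```

```bash
python3 - <<'E'
from h import *
im=r.grab_frame("scene"); c=im[190:340,260:420]; cv2.imwrite("pics/s4.png",cv2.resize(c,None,fx=4,fy=4,interpolation=2)[:,:,::-1])
b=blobs(im,(0,180,90),(6,255,255),(280,200,420,330)); print(b)
t=(392,236.2)
for z in (127.5,119.5):
    p=plane("top",t,z); a=np.array([562.3,-57,z]); print(z,p,ang(a-p)-0.348,np.hypot(*(a-p)[:2]),proj("scene",p))
for q in b: print(tri(t,q[0]))
E
```

```text
[((np.float64(306.9), np.float64(254.9)), 19, [305, 252, 5, 6]), ((np.float64(367.8), np.float64(268.0)), 150, [361, 262, 15, 13])]
127.5 [ 566.63343093 -124.56139578  127.5       ] 1.2868492211551477 67.70022764877736 [368.17758973 262.45606676]
119.5 [ 567.96887521 -125.69647895  119.5       ] 1.3051303842109379 68.92998161998328 [368.87831879 266.15952854]
[ 521.69495139 -102.12734727  171.2377869 ]
[ 567.63908249 -125.64148877  115.82912263]
```

View pics/s4.png

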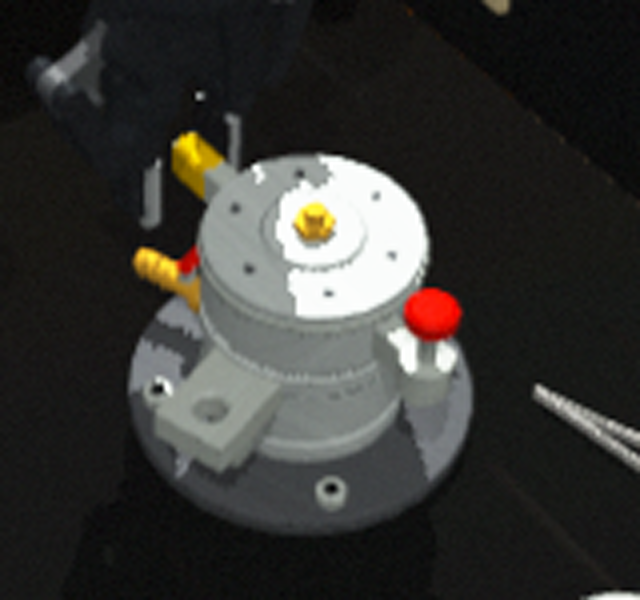

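The scene crop shows the lid lowered on the neck (pin height fell about 7.5 mm between the two triangulations), at relative yaw 1.3, so it has dropped into the thread. Next I turn it forward.

Scaled: 5 mm is 0.0067, 4 mm is 0.0053, 0.07 rad is 0.0891.

```bash
python3 steer.py '0,0,0,0,0.0067,0.0053,0.4 | 0,0,0.0891,0,0.0067,0,0.4 | 0,0,0.0891,0,0.0067,0,0.4 | 0,0,0.0891,0,0.0067,0,0.4 | 0,0,0.0891,0,0.0067,0,0.4'
python3 steer.py '0,0,0.0891,0,0.0067,0,0.4 | 0,0,0.0891,0,0.0067,0,0.4 | 0,0,0.0891,0,0.0067,0,0.4 | 0,0,0.0891,0,0.0067,0,0.4 | 0,0,0.0891,0,0.0067,0,0.4'
python3 steer.py '0,0,0.0891,0,0.0067,0,0.4 | 0,0,0.0891,0,0.0067,0,0.4 | 0,0,0.0891,0,0.0067,0,0.4 | 0,0,0,0,0,0,0.4'
cat >> h.py <<'E'
def stat(zp):
    s=r.sense(); A=np.array([562.3,-57,0]); d=s['eef_pos']-A
    print('tcp r',np.hypot(d[0],d[1]).round(1),'ang',ang(d).round(3),'toolyaw',s['tcp_rot'][2].round(3),s['contact_force'].round(1))
    a=[]
    for n in("top","scene"):
        im=r.grab_frame(n); b=[q for q in blobs(im,(0,180,90),(6,255,255),(250,170,430,330)) if q[1]>60]; print(n,b); a+=[b[0][0]] if b else []
    p=plane("top",a[0],zp); print('lid rel yaw',ang(A-p)-.348, 'r',np.hypot(*(A-p)[:2]),'tri',tri(*a).round(1) if len(a)>1 else '')
E
python3 -c "
from h import *
stat(117)"
```

```text
clock: 5.68
eef_pos: [574.4, 16.2, 87.5]
tcp_rot: [-3.139, 0.001, 1.368]
contact_force: [-2.7, -0.3, -0.0]
opening: 0.4
grasp_force: 1.4
clock: 6.1
eef_pos: [597.6, 8.5, 87.2]
tcp_rot: [-3.138, 0.001, 1.017]
contact_force: [-2.2, 5.5, -1.4]
opening: 0.401
grasp_force: 2.4
clock: 6.43
eef_pos: [610.9, -0.8, 87.5]
tcp_rot: [-3.141, 0.001, 0.808]
contact_force: [0.5, 0.1, -0.5]
opening: 0.401
grasp_force: 0.1
tcp r 74.3 ang 0.858 toolyaw 0.808 [ 0.5  0.1 -0.5]
top []
scene [((np.float64(342.1), np.float64(276.4)), 135, [336, 271, 13, 12])]
lid rel yaw -0.6191151620027069 r 61.28954022424197 tri
```

Scaled: 5 mm is 0.0067, 0.06 rad is 0.0764.

```bash
python3 steer.py '0,0,0.0764,0,0.0067,0,0.4 | 0,0,0.0764,0,0.0067,0,0.4 | 0,0,0.0764,0,0.0067,0,0.4 | 0,0,0.0764,0,0.0067,0,0.4 | 0,0,0.0764,0,0.0067,0,0.4'
python3 steer.py '0,0,0.0764,-0.0013,0.0067,0,0.4 | 0,0,0.0764,-0.0013,0.0053,0,0.4 | 0,0,0,0,0.0027,0,0.4 | 0,0,0,0,0,0,0.4'
python3 - <<'E'
from h import *
s=r.sense(); A=np.array([562.3,-57,0]); d=s['eef_pos']-A
print(np.hypot(*d[:2]),ang(d),s['contact_force'])
im=r.grab_frame("scene"); b=[q for q in blobs(im,(0,180,90),(6,255,255),(250,170,430,330)) if q[1]>60];print(b)
p=plane("scene",b[0][0],113);print(p,ang(A-p)-.348,np.hypot(*(A-p)[:2]))
for w in(0,.1,.2,.3):print(w,proj("scene",A+[-68*np.cos(.348+w),-68*np.sin(.348+w),112+w*3.5]))
E
```

```text
clock: 6.95
eef_pos: [626.2, -19.4, 87.9]
tcp_rot: [-3.14, 0.001, 0.512]
contact_force: [-0.1, 4.4, -2.3]
opening: 0.402
grasp_force: 1.8
clock: 7.28
eef_pos: [629.6, -30.7, 88.1]
tcp_rot: [-3.142, 0.0, 0.396]
contact_force: [-1.1, -0.0, -0.9]
opening: 0.405
grasp_force: 0.1
72.30052442828524 0.37224891083522194 [-1.08335520e+00 -1.17579249e-06 -9.37246979e-01]
[((np.float64(320.3), np.float64(273.4)), 138, [314, 268, 14, 12])]
[503.53411044 -91.57417125 113.        ] 0.1837999288348262 68.1821317749509
0 [313.0099455  270.58354321]
0.1 [316.8961177  272.27689039]
0.2 [321.02701959 273.68087595]
0.3 [325.35645122 274.77486133]
```

Scaled: 4 mm is 0.0053, 3 mm is 0.004, 0.04 rad is 0.0509.

```bash
python3 steer.py '0,0,0.0509,0,0.0053,0,0.4 | 0,0,0.0509,0,0.0053,0,0.4 | 0,0,0,0,0.004,0,0.4 | 0,0,0,0,0.0027,0,0.4'
python3 steer.py '0,0,0,0,0.0027,0,0.4 | 0,0,0,0,0.0013,0,0.4'
cat >> h.py <<'E'
def sc():
    s=r.sense(); A=np.array([562.3,-57,0]); d=s['eef_pos']-A
    print(np.hypot(*d[:2]),ang(d),s['contact_force'])
    im=r.grab_frame("scene"); b=[q for q in blobs(im,(0,180,90),(6,255,255),(250,170,430,330)) if q[1]>60];print(b)
    p=plane("scene",b[0][0],113);print(p,ang(A-p)-.348,np.hypot(*(A-p)[:2]))
E
python3 -c "
from h import *
sc()"
```

```text
clock: 7.67
eef_pos: [634.1, -42.6, 88.1]
tcp_rot: [-3.141, 0.0, 0.315]
contact_force: [0.5, 5.3, -1.8]
opening: 0.397
grasp_force: 2.3
clock: 7.83
eef_pos: [635.1, -44.4, 88.2]
tcp_rot: [-3.14, -0.0, 0.314]
contact_force: [-0.1, 11.6, -0.4]
opening: 0.401
grasp_force: 5.8
73.90688272111986 0.17066677644261471 [-0.11266832 11.60333704 -0.36162923]
[((np.float64(313.0), np.float64(270.8)), 136, [307, 265, 14, 13])]
[497.59351341 -81.23846712 113.        ] 0.010412041381248849 69.09726980855486
```

Contact force rose to 11.6 N at relative yaw 0.01, so the lid is against its end stop. I'll back off, rise and look.

Scaled: -30 mm is -0.04, -25 mm is -0.0333.

```bash
python3 steer.py '0,0,0,0,-0.012,0,0.4 | 0,0,0,0,0,-0.0333,0.4 | 0,0,0,0,0,-0.04,0.4 | 0,0,0,0,0,-0.04,0.2 | 0,0,0,0,0,-0.04,0'
python3 steer.py '0,0,0,0.04,0,0,0 | 0,0,0,0.04,0,0,0 | 0,0,0,0,0,0,0' 
python3 - <<'E'
from h import *
stat(112)
im=r.grab_frame("wrist"); cv2.imwrite("pics/w5.png",im[:,:,::-1])
im=r.grab_frame("top"); c=im[190:310,280:420]; cv2.imwrite("pics/t5c.png",cv2.resize(c,None,fx=5,fy=5,interpolation=2)[:,:,::-1])
print(blobs(im,(18,120,90),(35,255,255),(290,190,400,300)))
im=r.grab_frame("scene"); print(blobs(im,(18,120,90),(35,255,255),(290,190,400,300)))
E
```

```text
clock: 8.3
eef_pos: [632.0, -37.0, 204.6]
tcp_rot: [3.141, 0.001, 0.315]
contact_force: [1.5, -0.5, 0.0]
opening: 0.125
grasp_force: 0.0
clock: 8.55
eef_pos: [693.9, -17.3, 204.8]
tcp_rot: [3.139, -0.006, 0.315]
contact_force: [-1.7, -0.2, -0.3]
opening: 0.002
grasp_force: 0.0
tcp r 137.4 ang 0.293 toolyaw 0.315 [-1.7 -0.2 -0.3]
top []
scene [((np.float64(313.2), np.float64(270.4)), 136, [307, 265, 14, 12])]
lid rel yaw -1.2815657117059365 r 79.61754238536427 tri 
[]
[((np.float64(361.8), np.float64(230.4)), 107, [355, 224, 13, 16]), ((np.float64(337.7), np.float64(247.1)), 67, [333, 243, 10, 9]), ((np.float64(300.8), np.float64(257.9)), 108, [293, 252, 17, 14])]
```

View pics/t5c.png

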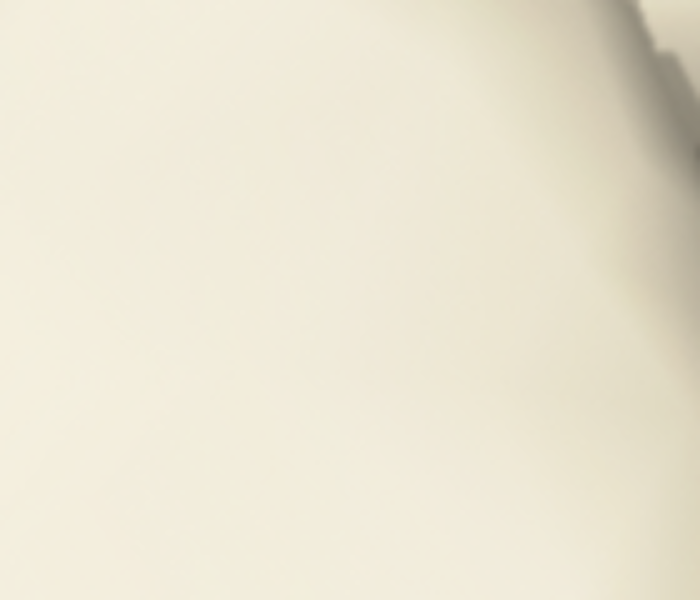

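The arm blocks the top view, but the scene blobs settle it: the nipple dropped 5.8 px (about 12.5 mm in all) and the red head sits at (313,270), where the home pose predicts. Now I move over the pin.

Scaled: -34 mm is -0.0453.

```bash
python3 steer.py '0,0,0,-0.0453,0,0,0 | 0,0,0,-0.0453,0,0,0 | 0,0,0,-0.0453,0,0,0 | 0,0,0,-0.0453,0,0,0 | 0,0,0,-0.0453,0,0,0' 
python3 steer.py '0,0,0,-0.0453,-0.0013,0,0 | 0,0,0,0,0,0,0 | 0,0,0,0,0,0.0333,0 | 0,0,0,0,0,0,0' 
python3 - <<'E'
from h import *
go((498.4,-79.7,139))
im=r.grab_frame("wrist"); cv2.imwrite("pics/w6.png",im[:,:,::-1]); print(blobs(im,(0,180,90),(6,255,255),(0,0,640,480)))
b=[(317,330)]
print(proj("wrist",(498.4,-79.7,115)))
im=r.grab_frame("scene"); print(blobs(im,(0,180,90),(6,255,255),(290,200,400,330)))
c=im[170:330,240:440]; cv2.imwrite("pics/s6.png",cv2.resize(c,None,fx=4,fy=3.75,interpolation=2)[:,:,::-1])
E
```

```text
clock: 9.22
eef_pos: [525.1, -71.4, 203.0]
tcp_rot: [-3.142, 0.001, 0.313]
contact_force: [0.7, -0.0, 0.1]
opening: 0.003
grasp_force: 0.0
clock: 9.55
eef_pos: [492.6, -80.5, 176.1]
tcp_rot: [-3.14, 0.003, 0.312]
contact_force: [-2.3, 0.4, -1.3]
opening: -0.002
grasp_force: 0.0
tool d [ 5.9  1.1 37.1] yaw 0.312 z 176.1
[((np.float64(223.8), np.float64(110.1)), 401, [217, 90, 14, 41]), ((np.float64(319.5), np.float64(251.2)), 1090, [301, 233, 38, 37])]
[319.82297833 258.84647964]
[((np.float64(313.1), np.float64(270.4)), 135, [307, 265, 14, 12])]
```

View pics/w6.png

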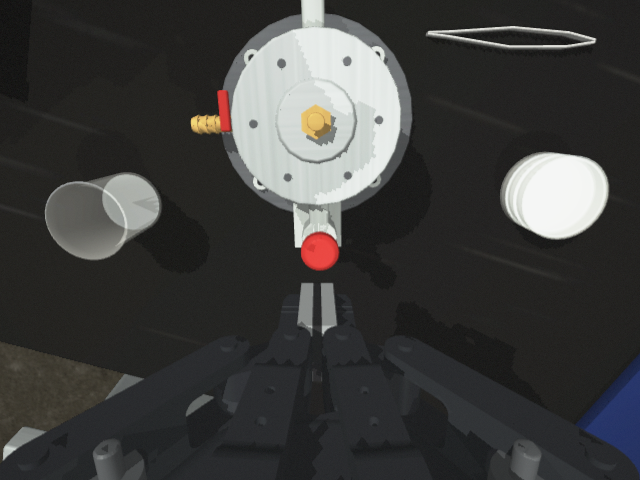

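The wrist view shows the lid home: arms are aligned, with the red head at (319.5,251.5) squarely over the keeper. The pin lies about 8 mm ahead along tool x. Next I align and press.

Scaled: 17 mm is 0.0227, 8 mm is 0.0107.

```bash
python3 steer.py '0,0,0,0.0107,0.0013,0,0 | 0,0,0,0,0,0.0227,0 | 0,0,0,0,0,0.0227,0 | 0,0,0,0,0,0,0'
python3 steer.py '0,0,0,0,0,0.0027,0 | 0,0,0,0,0,0.0027,0 | 0,0,0,0,0,0.0027,0'
python3 steer.py '0,0,0,0,0,0.0027,0 | 0,0,0,0,0,0.0027,0 | 0,0,0,0,0,0,0'
python3 -c "
from h import *
im=r.grab_frame('scene'); print(blobs(im,(0,180,90),(6,255,255),(290,200,400,330)))
c=im[170:330,240:440]; cv2.imwrite('pics/s7.png',cv2.resize(c,None,fx=4,fy=3.75,interpolation=2)[:,:,::-1])"
```

```text
clock: 9.98
eef_pos: [502.7, -78.5, 142.7]
tcp_rot: [-3.14, 0.002, 0.313]
contact_force: [-1.0, -0.0, -0.3]
opening: -0.002
grasp_force: 0.0
clock: 10.23
eef_pos: [503.9, -78.9, 139.2]
tcp_rot: [3.141, -0.001, 0.313]
contact_force: [-0.7, -0.2, 1.0]
opening: 0.002
grasp_force: 0.0
clock: 10.48
eef_pos: [503.5, -79.0, 134.6]
tcp_rot: [3.141, -0.001, 0.313]
contact_force: [0.7, 0.2, 1.6]
opening: -0.003
grasp_force: 0.6
[((np.float64(312.4), np.float64(274.1)), 61, [307, 270, 13, 8])]
```

View pics/s7.png

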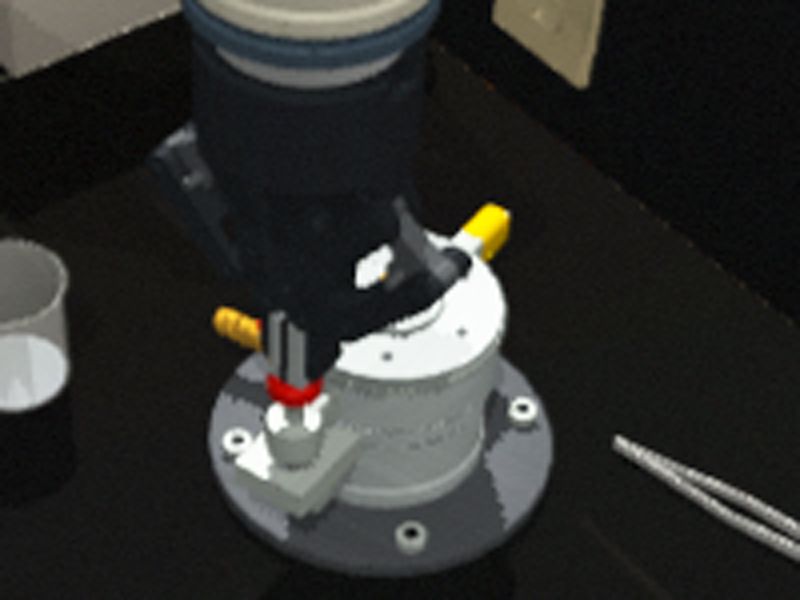

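The closed fingertips sit on the red head at (290,388) in the crop, and the pin is starting to go down. I keep pressing.

Scaled: 2 mm is 0.0027.

```bash
python3 steer.py '0,0,0,0,0,0.0027,0 | 0,0,0,0,0,0.0027,0 | 0,0,0,0,0,0,0'
python3 steer.py '0,0,0,0,0,0.0027,0 | 0,0,0,0,0,0.0027,0 | 0,0,0,0,0,0,0'
python3 steer.py '0,0,0,0,0,0.0027,0 | 0,0,0,0,0,0.0027,0 | 0,0,0,0,0,0,0'
```

```text
clock: 10.78
eef_pos: [503.3, -79.0, 130.2]
tcp_rot: [3.141, -0.001, 0.313]
contact_force: [1.6, -1.2, 1.4]
opening: 0.004
grasp_force: 0.8
clock: 11.03
eef_pos: [503.1, -78.9, 126.0]
tcp_rot: [3.141, -0.0, 0.313]
contact_force: [1.2, -0.3, 1.9]
opening: 0.004
grasp_force: 0.8
clock: 11.28
eef_pos: [502.9, -78.9, 121.9]
tcp_rot: [-3.142, 0.0, 0.313]
contact_force: [0.8, -0.3, 1.0]
opening: 0.0
grasp_force: 0.6
```

Past the keeper's top with little force, so the pin is in the hole. Now I press until the head bottoms on the arm.

Scaled: 1 mm is 0.0013.

```bash
python3 steer.py '0,0,0,0,0,0.0013,0 | 0,0,0,0,0,0.0013,0 | 0,0,0,0,0,0,0'
python3 steer.py '0,0,0,0,0,0.0013,0 | 0,0,0,0,0,0,0'
python3 steer.py '0,0,0,0,0,0.0007,0 | 0,0,0,0,0,0,0'
```

```text
clock: 11.53
eef_pos: [502.8, -78.9, 120.3]
tcp_rot: [-3.142, 0.0, 0.313]
contact_force: [0.5, 0.6, 6.6]
opening: -0.0
grasp_force: 3.2
clock: 11.7
eef_pos: [502.7, -79.1, 119.7]
tcp_rot: [3.142, 0.001, 0.313]
contact_force: [-2.9, -1.5, 10.4]
opening: -0.002
grasp_force: 5.5
clock: 11.87
eef_pos: [502.7, -79.1, 119.5]
tcp_rot: [3.141, 0.001, 0.313]
contact_force: [-4.2, -1.3, 15.0]
opening: -0.001
grasp_force: 7.5
```

The force climbs to 15 N at the expected height, so the pin has bottomed. Next I retreat and check.

Scaled: -38 mm is -0.0507, -30 mm is -0.04.

```bash
python3 steer.py '0,0,0,0,0,-0.0133,0 | 0,0,0,0,0,-0.04,0 | 0,0,0,0,0,-0.04,0 | 0,0,0,0,0,-0.04,0 | 0,0,0,-0.0507,0,0,0'
python3 steer.py '0,0,0,-0.0507,0,0,0 | 0,0,0,-0.0507,0,0,0 | 0,0,0,-0.0507,0,0,0 | 0,0,0,0,0,0,0'
python3 -c "
from h import *
im=r.grab_frame('scene'); print(blobs(im,(0,180,90),(6,255,255),(290,200,400,330)))
c=im[190:340,240:440]; a=cv2.resize(c,None,fx=4,fy=4,interpolation=2)
print(proj('scene',(498.4,-79.7,97)))
cv2.imwrite('pics/s8.png',a[:,:,::-1])"
```

```text
clock: 12.28
eef_pos: [474.2, -90.7, 224.8]
tcp_rot: [3.136, -0.012, 0.314]
contact_force: [1.6, -0.7, 0.9]
opening: -0.003
grasp_force: 0.0
clock: 12.62
eef_pos: [351.5, -125.5, 217.8]
tcp_rot: [-3.139, 0.005, 0.312]
contact_force: [-0.2, 0.0, -0.5]
opening: -0.003
grasp_force: 0.0
[((np.float64(306.7), np.float64(254.5)), 21, [305, 251, 4, 7]), ((np.float64(312.9), np.float64(277.4)), 132, [307, 272, 13, 12])]
[312.68909766 276.93651285]
```

View pics/s8.png

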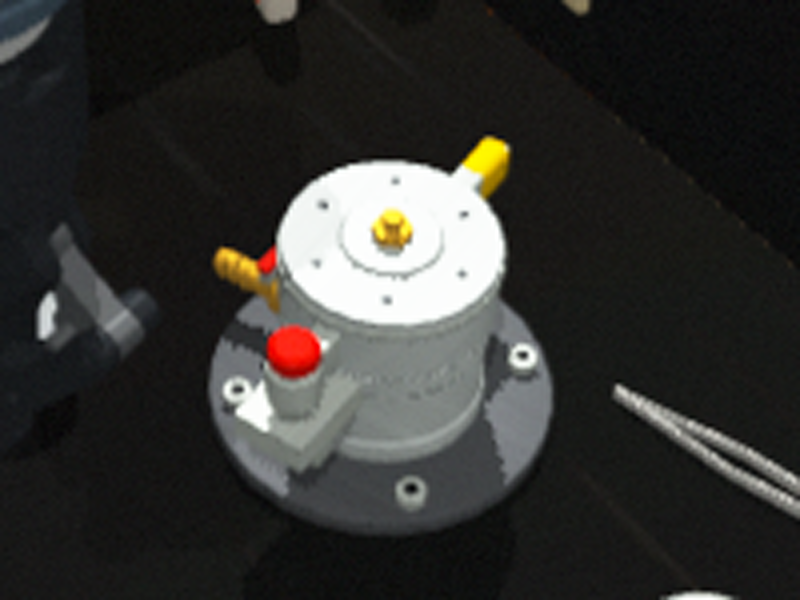

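The red head sits flush on the lock arm at (295,350) in the crop. The lid is home over the keeper and the robot is clear.

```bash
python3 -c "
from rig import r
print(r.sign_off())"
```

```text
the job is handed in; nothing more can be done
None
```

I turned the lid back until it dropped into the thread, then forward to its stop, pushed the lock pin fully down into the keeper hole, and handed the job in at about 12.7 s, with the robot clear and no contact with the things around it.

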